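# Load the battery pack into the spring-slide charger

### The arm

A 6-joint arm with a two-finger parallel gripper is mounted at the origin on the work surface. World frame = base frame: x ahead of the robot, y to its left, z up, the work surface at z = 0. Lengths are in m, angles in rad, forces in N, time in s.
With the tool pointing down it reaches from about 0.275 to 0.85 m from the base axis. Payload 5.2 kg.
Tool frame: the origin (TCP) lies at the very end of the fingers, on their centre line; the grasp point (between the pads) lies grasp_offset behind it (grasp_offset is the distance from the TCP to the grasp point, in m); z points along the fingers, y is the line along which they close (so a half turn about z gives the same grasp; the last joint's range is limited). The gripper opens to 85 mm and grips with 20 to 120 N. Pads are 22 mm wide; open, the fingers measure 114 mm over their backs; the gripper's body (76 mm by 85 mm) begins 54 mm behind the grasp point. The pads swing forward as they close: fully open they stand 13 mm farther back than shut.
Start: joints at [-1.331, 0.259, 1.535, -0, 1.348, -0.203], TCP at [0.236, -0.497, 0.231] pointing down, gripper open.
Joint ranges: [-3.14, 3.14], [-0.91, 2.08], [0.19, 2.58], [-1.22, 4.36], [0.22, 2.71], [-3.12, 3.12]. Speed limits (rad/s): [2.57, 2.57, 3.14, 3.14, 3.14, 3.14].

### API

Orientations are given as a unit quaternion [w, x, y, z].
In Python, from cell import get_state, get_image, camera_info, hand_in, trace, grasp_offset gives the robot as it stands.
- The arm moves only by the tool drive_tool, never from a script. Its argument "commands" is a list of rows, each an object of numbers: "tx", "ty", "tz": the shift along the tool's x, y, z in cm; "wx", "wy", "wz": the turn, a rotation vector about the tool's x, y, z in degrees. In form: [{"tx": .., "ty": .., "tz": .., "wx": .., "wy": .., "wz": ..}, ...]. A call has exactly 5 rows; each row shifts and turns the commanded pose from where the row before left it, along the tool's axes as they then stand; what a row does not reach is not made up. A row lasts 1/12 s, in which the tool goes at most 41.7 mm and 7.16 degrees, less where a joint would pass 70% of its speed; a pose out of reach is approached as far as the arm can. A call is refused whole if a number of a shift passes 4.17 or a number of a turn 7.16, either way. A call with a gripper value outside its range is refused whole. "fingers" is the closure, from 0 (fully open) to 1 (shut), set as the call begins (left out, the last holds). The fingers move at their own pace and stop on an object; "force" is the grip in N (left out, the last holds). Time passes only in rows, so rows that do not move let the fingers close, or fill a call up. It gives the time, the measured TCP pose, the force, the opening and the grip force at its end, in the units of the state.
- get_state(): the state, without advancing time (a new reading comes with each control period).
- get_image(name): name is "scene" or "top" or "wrist"; returns the picture (420x560x3 uint8, red, green, blue); there is no depth.
- camera_info(name): a dict with "camera_matrix" (3x3 intrinsics, pixels), "R" (3x3) and "t" (3): a world point X has camera coordinates R X + t; the wrist camera has in their place "mount" (4x4, takes a point from camera to tool coordinates, whose origin is the TCP and whose axes are the flange's). Camera axes: x right, y down, z forward; pixel columns grow to the right and rows downward; lengths in m; the calibration is good to about 2 mm. A picture is of the moment at which its call begins: read the wrist's pose just before it. camera_info takes no time and is no camera call.
- hand_in(): hands the job in; it is judged then, once.
Trained networks look in the newest picture that a camera, given by its name, has taken for a name from the list of things; names that differ only in an ending like _2 or _b are one class to them, and where a whole thing is asked for, a point or a joint stands for the part that bears it (a point fixed in the world has none). Each returns a list of dicts, best first, with "conf" (0 to 1); they miss things now and then, are a little off and sometimes report something else, mostly with a low value. They report only what shows in the picture. A call takes as long as a camera call.
- trace(camera, label): "pixels" (420x560 bool, what is visible of it) and "box" ([left, top, width, height] in pixels, round what is visible of it).
The state is a dict: "clock": time; "qpos": joint angles; "joint_velocities": joint speeds; "effort": joint torques, N m; "position": TCP position; "tcp_rot": TCP orientation; "force": force on the tool from outside, world axes, zero at the start; "moment": the same for the moment, N m; "gripper_width": finger opening in m; "grip_force": force on a finger pad.
Only numpy, scipy, OpenCV 4.12 (cv2) and the standard library are available. Lean on these libraries where they do the work, as an engineer would, in place of code of your own. Each camera call takes 0.05 s, during which the arm holds its last target. There are 200 camera calls.

### The job

Put the long battery pack on charge: press the charger's spring-loaded slide back with the end of the pack, lower the pack flat onto the bay floor between the slide and the fixed stop, and let go so that the slide holds it against the stop. The pack should lie in line with the bay; leave the short pack where it is.

Things in the scene. Friction and masses are not known exactly. Their poses are not given: they have to be found in the camera images.
- long_pack_center (a point): The long battery pack, the one to load: a grey plastic block 42 mm wide (x), 80 mm long (y), 36 mm high (z), with a black band and a brass contact at each end, about 0.18 kg, lying flat and loose on the bench. The point is its centre, 18 mm above its underside. Either end may face the slide. Best gripped across its 42 mm width.
- short_pack_center (a point): The short battery pack, a bystander to leave alone: same look and section (42 mm in x, 36 mm high) but only 50 mm long (y). The point is its centre, 18 mm above its underside.
- bay (a point): Middle of the bay floor of the light grey charger fixed to the bench: the loaded pack's underside centre belongs here. Floor 10 mm above the bench, no side walls. y runs along the bay from fixed stop to slide, x across, z up. Stop: 46 mm wide, 14 mm thick, rises 16 mm above the floor, inner face at y = -40 mm. Base 90 mm wide; spring housing 40 mm above the floor at y = 105 to 165 mm.
- slide (a joint): The charger's sprung upright bare metal plate, 46 mm wide, 12 mm thick, top 56 mm above the bay floor, moving along the bay's +y. Value in m: 0 at rest, 0.056 fully back. Its bay-side face is at y = 12 mm + value: gap to the stop 52 mm at rest, 80 mm (0.028) with the long pack in, 108 mm fully back. It closes by itself; 2.5 N starts it, 4.5 N at 0.028, 7 N fully back; damping 25 N s/m.

How it is judged:
By the outcome, as a careful person would: the job done as asked, in the order asked, and still so for the second after the job is handed in, with the robot touching nothing.
It also fails if it takes over 37 s, if anything falls off the work surface, if the arm or the gripper's body presses on something with over 40 N, if the wrist force passes 120 N, or if a joint passes its speed limit or range.

## Working session

There is one attempt and no reset: what is moved stays moved. The work goes in short steps, Python scripts to look and compute and a tool call to move; the robot and the scene stay as the last step left them, time stands still between calls to the robot, and variables do not carry over. Pictures are saved under pics/ and viewed, at most 10 in all, crops included, and the job is handed in when it is done.

Besides the shell and the picture viewer there is one more tool, called by a JSON object that holds its "name" and its "arguments", one argument or row to a line. drive_tool: Moves the arm, as the interface text tells. Its arguments: {"type":"object","properties":{"commands":{"type":"array"},"fingers":{"type":"number"},"force":{"type":"number"}},"required":["commands"]}

```bash
mkdir -p pics; ls; cat > h.py <<'E'
import numpy as np, cv2
from cell import *
def save(n,f): 
    im=get_image(n); cv2.imwrite('pics/'+f,im[:,:,::-1]); return im
def ray(cam,uv,z):
    c=camera_info(cam);K=np.array(c['camera_matrix']);R=np.array(c['R']);t=np.array(c['t'])
    o=-R.T@t; d=R.T@np.linalg.inv(K)@np.array([uv[0],uv[1],1.]); return o+d*(z-o[2])/d[2]
def proj(cam,X):
    c=camera_info(cam);p=np.array(c['camera_matrix'])@(np.array(c['R'])@np.array(X)+np.array(c['t'])); return p[:2]/p[2]
E
python3 - <<'E'
from h import *
print(get_state(), grasp_offset)
a=save('top','top1.png'); b=save('scene','sc1.png')
for cam in('top','scene'):
  c=camera_info(cam); R=np.array(c['R']);print(cam,(-R.T@np.array(c['t'])).round(3),R.round(2).tolist(),c['camera_matrix'])
  for l in('long_pack_center','short_pack_center','slide','bay'):
    for r in trace(cam,l)[:2]:
      m=r['pixels'].astype(np.uint8); 
      print(cam,l,r['conf'],r['box'],m.sum(),cv2.minAreaRect(cv2.findNonZero(m)) if m.any() else 0)
cv2.imwrite('pics/both1.png',np.hstack([cv2.resize(a,(800,600))])[:,:,::-1])
E
```

```text
pics
{'clock': 0.0, 'qpos': array([-1.33080657e+00,  2.59342608e-01,  1.53606601e+00,  1.67828906e-05,
        1.34798007e+00, -2.02783893e-01]), 'joint_velocities': array([-0.00138188, -0.00050567, -0.000584  ,  0.00110201, -0.0012257 ,
       -0.00052684]), 'effort': array([ 2.73176729e-04, -4.46024752e+01, -2.90568817e+01, -2.99238991e-04,
        1.15682409e-02, -5.15764668e-06]), 'position': array([ 0.23555671, -0.49643917,  0.23048174]), 'tcp_rot': array([-8.98012800e-04,  9.75593880e-01,  2.19580909e-01, -8.52385266e-06]), 'force': array([ 0.7105462 , -0.36846356, -0.3778862 ]), 'moment': array([ 0.00200194,  0.00181953, -0.02075391]), 'grip_force': 0.0, 'gripper_width': 0.08522179294539249} 0.0187
top [0.394 0.026 0.957] [[0.02, -1.0, 0.02], [-0.98, -0.02, -0.17], [0.17, -0.01, -0.98]] [[465.77276399   0.         274.68187042]
 [  0.         465.77276399 212.99819438]
 [  0.           0.           1.        ]]
top long_pack_center 0.9 [177.0, 160.8, 45.6, 28.1] 994 ((199.6588134765625, 175.56471252441406), (24.849666595458984, 42.489864349365234), 85.60128784179688)
top long_
[... 499 characters left out ...]
.61, 0.15, -0.78]] [[399.58641228   0.         277.13481499]
 [  0.         399.58641228 206.13182843]
 [  0.           0.           1.        ]]
scene long_pack_center 0.88 [367.8, 230.5, 55.9, 44.8] 1751 ((397.2587890625, 252.3486328125), (33.689491271972656, 58.800323486328125), 69.67686462402344)
scene short_pack_center 0.96 [383.4, 148.1, 32.7, 26.2] 862 ((399.0, 161.0), (28.0, 32.0), 90.0)
scene slide 0.84 [145.3, 209.8, 65.7, 41.0] 989 ((176.08822631835938, 219.6470489501953), (43.38914108276367, 59.853004455566406), 59.036251068115234)
scene bay 0.6 [106.4, 176.6, 144.3, 114.2] 7235 ((177.6892547607422, 230.79364013671875), (59.603981018066406, 148.36001586914062), 64.32318115234375)
```

View pics/both1.png

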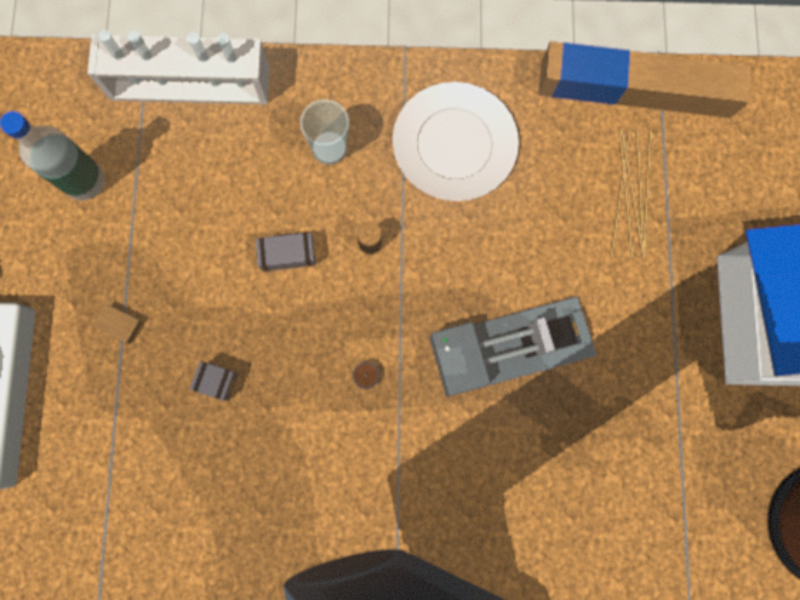

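View pics/sc1.png

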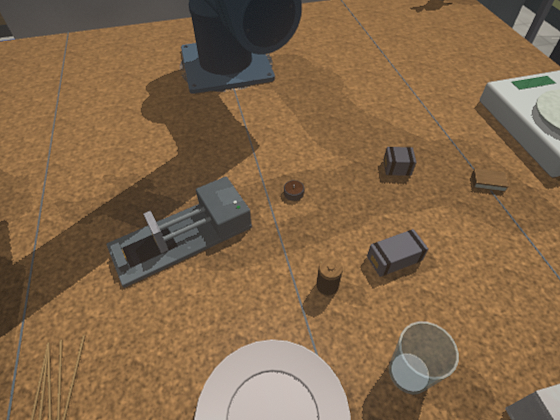

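The top view (800-wide picture) shows the long pack at about (285,251), the short pack at (213,380), and the charger from its housing at (460,360) to its stop at (585,325). The slide is at (545,333). The scene view agrees. Next I'll fit box silhouettes to the masks.

```bash
cat >> h.py <<'E'
from scipy.optimize import minimize
def box(x,y,z): return np.array([[a,b,c] for a in x for b in y for c in z],float)
PACK=[box((-.021,.021),(-.04,.04),(0,.036))]
BASE=[box((-.045,.045),(-.054,.165),(-.01,0)),box((-.045,.045),(.105,.165),(0,.04)),box((-.023,.023),(-.054,-.04),(0,.016)),box((-.023,.023),(.012,.024),(0,.056))]
def sil(boxes,p,z0,cams,S=4):
    out=[]
    c,s=np.cos(p[2]),np.sin(p[2])
    for cam in cams:
        K,R,t=cam; m=np.zeros((420*S,560*S),np.uint8)
        for b in boxes:
            X=np.c_[p[0]+c*b[:,0]-s*b[:,1],p[1]+s*b[:,0]+c*b[:,1],z0+b[:,2]]
            q=(K@(R@X.T+t[:,None])); q=(q[:2]/q[2]).T
            cv2.fillConvexPoly(m,cv2.convexHull(((q+.5)*S*16).astype(np.int32)),1,shift=4)
        out.append(cv2.resize(m.astype(np.float32),(560,420),interpolation=cv2.INTER_AREA))
    return out
def cam(n):
    c=camera_info(n); return tuple(np.array(c[k]) for k in('camera_matrix','R','t'))
def fit(boxes,p0,z0,cams,masks):
    f=lambda p:sum(np.abs(a-m).sum()/m.sum() for a,m in zip(sil(boxes,p,z0,cams),masks))
    best=None
    for dy in(-.2,0,.2):
        r=minimize(f,[p0[0],p0[1],p0[2]+dy],method='Nelder-Mead',options=dict(initial_simplex=np.array([p0]*4)+np.vstack([[0,0,dy],[.02,0,dy],[0,.02,dy],[0,0,dy+.2]]),xatol=1e-5,fatol=1e-5))
        if best is None or r.fun<best.fun:best=r
    return best.x,best.fun
E
python3 - <<'E'
from h import *
get_image('top');get_image('scene')
for l,B,z in(('long_pack_center',PACK,0),('bay',BASE,.01)):
    M={n:trace(n,l)[0]['pixels'].astype(np.float32) for n in('top','scene')}
    mm=M['top']; v,u=np.nonzero(mm); g=ray('top',(u.mean(),v.mean()),.02)
    p0=np.array([g[0],g[1],0.1 if z==0 else .25])
    if z: p0[1]-=.055
    for ns in(('top',),('scene',),('top','scene')):
        print(l,ns,*fit(B,p0,z,[cam(n) for n in ns],[M[n] for n in ns]))
r=trace('scene','short_pack_center')[0]['pixels'];v,u=np.nonzero(r);print('short',ray('scene',(u.mean(),v.mean()),.018))
from scipy.spatial.transform import Rotation as Ro
q=get_state()['tcp_rot'];print(Ro.from_quat(q,scalar_first=True).as_matrix().round(3))
E
```

```text
long_pack_center ('top',) [0.63531385 0.16888577 0.19044539] 0.12380079180002213
long_pack_center ('scene',) [0.63297466 0.1671286  0.1864232 ] 0.07328806072473526
long_pack_center ('top', 'scene') [0.63383951 0.16812196 0.16377006] 0.21944056451320648
bay ('top',) [ 0.51984141 -0.20971471  0.28715676] 0.032204098999500275
bay ('scene',) [ 0.51851957 -0.21419544  0.28162912] 0.04197017475962639
bay ('top', 'scene') [ 0.51965096 -0.21309644  0.28192976] 0.10309811681509018
short [0.44492282 0.25973386 0.018     ]
[[ 0.904  0.428  0.   ]
 [ 0.428 -0.904 -0.   ]
 [ 0.     0.    -1.   ]]
```

```bash
cat >> h.py <<'E'
from scipy.spatial.transform import Rotation as Ro
def plan(tgt,yaw,n):
    "rows to reach TCP tgt, tool y axis at world angle yaw(deg), tool down"
    s=get_state(); R=Ro.from_quat(s['tcp_rot'],scalar_first=True); p=s['position']
    ty=np.array([np.cos(np.radians(yaw)),np.sin(np.radians(yaw)),0]); tz=np.array([0,0,-1.]); G=Ro.from_matrix(np.c_[np.cross(ty,tz),ty,tz])
    w=(R.inv()*G).as_rotvec()
    print('now',p.round(4),'w',np.degrees(w).round(2),'F',s['force'].round(2),'grip',s['gripper_width'].round(4),s['clock'])
    for i in range(n):
        Ri=R*Ro.from_rotvec(w*i/n); d=Ri.inv().apply((np.array(tgt)-p)/n)*100
        print('%2d'%i,d.round(2),np.degrees(w/n).round(2))
E
python3 -c "
from h import *
plan([.634,.168,.16],9.7,20)"
```

```text
Traceback (most recent call last):
  File "h.py", line 40, in plan
    print('now',p.round(4),'w',np.degrees(w).round(2),'F',s['force'].round(2),'grip',s['gripper_width'].round(4),s['clock'])
                                                                                     ^^^^^^^^^^^^^^^^^^^^^^^^
AttributeError: 'float' object has no attribute 'round'
```

```bash
sed -i "s/s\['gripper_width'\].round(4)/round(s['gripper_width'],4)/" h.py
python3 -c "
from h import *
plan([.634,.168,.16],9.7,20)"
```

```text
now [ 0.2357 -0.497   0.2313] w [  0.     0.   -74.33] F [-0.89 -0.34  0.12] grip 0.0851 0.85
 0 [ 3.22 -2.15  0.36] [ 0.    0.   -3.72]
 1 [ 3.36 -1.94  0.36] [ 0.    0.   -3.72]
 2 [ 3.48 -1.72  0.36] [ 0.    0.   -3.72]
 3 [ 3.58 -1.49  0.36] [ 0.    0.   -3.72]
 4 [ 3.67 -1.25  0.36] [ 0.    0.   -3.72]
 5 [ 3.74 -1.01  0.36] [ 0.    0.   -3.72]
 6 [ 3.8  -0.77  0.36] [ 0.    0.   -3.72]
 7 [ 3.84 -0.52  0.36] [ 0.    0.   -3.72]
 8 [ 3.87 -0.27  0.36] [ 0.    0.   -3.72]
 9 [ 3.88 -0.02  0.36] [ 0.    0.   -3.72]
10 [3.87 0.23 0.36] [ 0.    0.   -3.72]
11 [3.85 0.48 0.36] [ 0.    0.   -3.72]
12 [3.81 0.73 0.36] [ 0.    0.   -3.72]
13 [3.75 0.98 0.36] [ 0.    0.   -3.72]
14 [3.68 1.22 0.36] [ 0.    0.   -3.72]
15 [3.59 1.45 0.36] [ 0.    0.   -3.72]
16 [3.49 1.68 0.36] [ 0.    0.   -3.72]
17 [3.37 1.91 0.36] [ 0.    0.   -3.72]
18 [3.24 2.12 0.36] [ 0.    0.   -3.72]
19 [3.1  2.33 0.36] [ 0.    0.   -3.72]
```

{"name": "drive_tool", "arguments": {
  "commands": [
    {"tx":3.2,"ty":-2.15,"tz":0.35,"wz":-3.7},
    {"tx":3.35,"ty":-1.95,"tz":0.35,"wz":-3.7},
    {"tx":3.5,"ty":-1.7,"tz":0.35,"wz":-3.7},
    {"tx":3.6,"ty":-1.5,"tz":0.35,"wz":-3.7},
    {"tx":3.65,"ty":-1.25,"tz":0.35,"wz":-3.7}
  ],
  "fingers": 0
}}

```text
schema error: expected keys tx, ty, tz, wx, wy, wz
```

{"name": "drive_tool", "arguments": {
  "commands": [
    {"tx":3.75,"ty":-1.0,"tz":0.35,"wz":-3.7},
    {"tx":3.8,"ty":-0.75,"tz":0.35,"wz":-3.7},
    {"tx":3.85,"ty":-0.5,"tz":0.35,"wz":-3.7},
    {"tx":3.85,"ty":-0.25,"tz":0.35,"wz":-3.7},
    {"tx":3.9,"ty":0,"tz":0.35,"wz":-3.7}
  ]
}}

```text
schema error: expected keys tx, ty, tz, wx, wy, wz
```

{"name": "drive_tool", "arguments": {
  "commands": [
    {"tx":3.85,"ty":0.25,"tz":0.35,"wz":-3.7},
    {"tx":3.85,"ty":0.5,"tz":0.35,"wz":-3.7},
    {"tx":3.8,"ty":0.75,"tz":0.35,"wz":-3.7},
    {"tx":3.75,"ty":1.0,"tz":0.35,"wz":-3.7},
    {"tx":3.7,"ty":1.2,"tz":0.35,"wz":-3.7}
  ]
}}

```text
schema error: expected keys tx, ty, tz, wx, wy, wz
```

{"name": "drive_tool", "arguments": {
  "commands": [
    {"tx":3.6,"ty":1.45,"tz":0.35,"wz":-3.7},
    {"tx":3.5,"ty":1.7,"tz":0.35,"wz":-3.7},
    {"tx":3.35,"ty":1.9,"tz":0.35,"wz":-3.7},
    {"tx":3.25,"ty":2.1,"tz":0.35,"wz":-3.7},
    {"tx":3.1,"ty":2.3,"tz":0.35,"wz":-3.7}
  ]
}}

```text
schema error: expected keys tx, ty, tz, wx, wy, wz
```

{"name": "drive_tool", "arguments": {
  "commands": [
    {"tx":3.2,"ty":-2.15,"tz":0.35,"wx":0,"wy":0,"wz":-3.7},
    {"tx":3.35,"ty":-1.95,"tz":0.35,"wx":0,"wy":0,"wz":-3.7},
    {"tx":3.5,"ty":-1.7,"tz":0.35,"wx":0,"wy":0,"wz":-3.7},
    {"tx":3.6,"ty":-1.5,"tz":0.35,"wx":0,"wy":0,"wz":-3.7},
    {"tx":3.65,"ty":-1.25,"tz":0.35,"wx":0,"wy":0,"wz":-3.7}
  ],
  "fingers": 0
}}

```text
clock: 1.27
position: [0.3358, -0.3291, 0.2137]
tcp_rot: [0.0, 0.927, 0.375, 0.0]
force: [0.7, 0.3, 1.0]
gripper_width: 0.0856
grip_force: 0.0
```

{"name": "drive_tool", "arguments": {
  "commands": [
    {"tx":3.75,"ty":-1.0,"tz":0.35,"wx":0,"wy":0,"wz":-3.7},
    {"tx":3.8,"ty":-0.75,"tz":0.35,"wx":0,"wy":0,"wz":-3.7},
    {"tx":3.85,"ty":-0.5,"tz":0.35,"wx":0,"wy":0,"wz":-3.7},
    {"tx":3.85,"ty":-0.25,"tz":0.35,"wx":0,"wy":0,"wz":-3.7},
    {"tx":3.9,"ty":0,"tz":0.35,"wx":0,"wy":0,"wz":-3.7}
  ]
}}

```text
clock: 1.68
position: [0.4367, -0.1633, 0.1965]
tcp_rot: [0.0, 0.855, 0.519, 0.0]
force: [-0.5, -0.6, 0.0]
gripper_width: 0.0855
grip_force: 0.0
```

{"name": "drive_tool", "arguments": {
  "commands": [
    {"tx":3.85,"ty":0.25,"tz":0.35,"wx":0,"wy":0,"wz":-3.7},
    {"tx":3.85,"ty":0.5,"tz":0.35,"wx":0,"wy":0,"wz":-3.7},
    {"tx":3.8,"ty":0.75,"tz":0.35,"wx":0,"wy":0,"wz":-3.7},
    {"tx":3.75,"ty":1.0,"tz":0.35,"wx":0,"wy":0,"wz":-3.7},
    {"tx":3.7,"ty":1.2,"tz":0.35,"wx":0,"wy":0,"wz":-3.7}
  ]
}}

```text
clock: 2.1
position: [0.5374, 0.0026, 0.1788]
tcp_rot: [0.0, 0.76, 0.65, 0.0]
force: [0.1, -0.7, 0.3]
gripper_width: 0.0855
grip_force: 0.0
```

{"name": "drive_tool", "arguments": {
  "commands": [
    {"tx":3.6,"ty":1.45,"tz":0.35,"wx":0,"wy":0,"wz":-3.7},
    {"tx":3.5,"ty":1.7,"tz":0.35,"wx":0,"wy":0,"wz":-3.7},
    {"tx":3.35,"ty":1.9,"tz":0.35,"wx":0,"wy":0,"wz":-3.7},
    {"tx":3.25,"ty":2.1,"tz":0.35,"wx":0,"wy":0,"wz":-3.7},
    {"tx":3.1,"ty":2.3,"tz":0.35,"wx":0,"wy":0,"wz":-3.7}
  ]
}}

```text
clock: 2.52
position: [0.6373, 0.1684, 0.1611]
tcp_rot: [0.0, 0.646, 0.764, -0.0]
force: [1.1, 0.1, 0.8]
gripper_width: 0.0854
grip_force: 0.0
```

```bash
cat >> h.py <<'E'
def wcam():
    s=get_state(); c=camera_info('wrist'); T=np.eye(4);T[:3,:3]=Ro.from_quat(s['tcp_rot'],scalar_first=True).as_matrix();T[:3,3]=s['position']
    W=np.linalg.inv(T@np.array(c['mount'])); return np.array(c['camera_matrix']),W[:3,:3],W[:3,3]
E
python3 - <<'E'
from h import *
plan([.634,.168,.16],9.7,1)
w=wcam(); save('wrist','w1.png'); get_image('top'); get_image('scene')
r=trace('wrist','long_pack_center'); print([(x['conf'],x['box']) for x in r])
if r:
  print(fit(PACK,np.array([.634,.168,.17]),0,[w],[r[0]['pixels'].astype(np.float32)]))
r=trace('top','bay');print(r[0]['conf'],fit(BASE,np.array([.52,-.212,.283]),.01,[cam('top')],[r[0]['pixels'].astype(np.float32)]))
E
```

```text
now [0.6373 0.1684 0.1611] w [ 0.    0.   -0.13] F [1.08 0.12 0.83] grip 0.0854 2.5167
 0 [ 0.01 -0.33  0.11] [ 0.    0.   -0.13]
[(0.68, [253.8, 147.6, 47.2, 92.1])]
(array([0.63289592, 0.1672646 , 0.13920143]), np.float64(0.04041177034378052))
0.74 (array([ 0.51984643, -0.21012434,  0.28755677]), np.float64(0.03261587768793106))
```

View pics/w1.png

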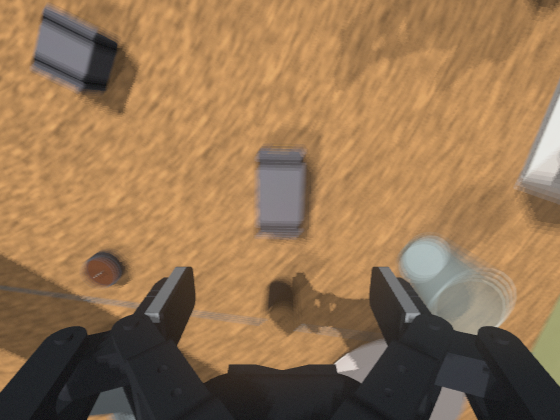

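The wrist view shows the long pack centred at (282,193), nearly aligned with the fingers. The short pack at (75,50) and the small standing battery at (280,295) are clear of it. I'm descending now.

{"name": "drive_tool", "arguments": {
  "commands": [
    {"tx":-0.05,"ty":-0.25,"tz":4,"wx":0,"wy":0,"wz":1.6},
    {"tx":0,"ty":-0.2,"tz":4,"wx":0,"wy":0,"wz":0},
    {"tx":0,"ty":0,"tz":4,"wx":0,"wy":0,"wz":0},
    {"tx":0,"ty":0,"tz":2.3,"wx":0,"wy":0,"wz":0},
    {"tx":0,"ty":0,"tz":1,"wx":0,"wy":0,"wz":0}
  ]
}}

```text
clock: 3.18
position: [0.6288, 0.1631, 0.0046]
tcp_rot: [-0.002, 0.659, 0.752, -0.003]
force: [-1.1, 0.5, -0.6]
gripper_width: 0.0854
grip_force: 0.0
```

{"name": "drive_tool", "arguments": {
  "commands": [
    {"tx":0,"ty":0,"tz":0,"wx":0,"wy":0,"wz":0},
    {"tx":0,"ty":0,"tz":0,"wx":0,"wy":0,"wz":0},
    {"tx":0,"ty":0,"tz":0,"wx":0,"wy":0,"wz":0},
    {"tx":0,"ty":0,"tz":0,"wx":0,"wy":0,"wz":0},
    {"tx":0,"ty":0,"tz":0,"wx":0,"wy":0,"wz":0}
  ],
  "fingers": 1,
  "force": 50
}}

```text
clock: 3.6
position: [0.6342, 0.1652, 0.0113]
tcp_rot: [0.002, 0.658, 0.753, 0.002]
force: [-0.4, -1.5, 6.3]
gripper_width: 0.0407
grip_force: 52.9
```

{"name": "drive_tool", "arguments": {
  "commands": [
    {"tx":0,"ty":0,"tz":0,"wx":0,"wy":0,"wz":0},
    {"tx":0,"ty":0,"tz":0,"wx":0,"wy":0,"wz":0},
    {"tx":0,"ty":0,"tz":0,"wx":0,"wy":0,"wz":0},
    {"tx":0,"ty":0,"tz":0,"wx":0,"wy":0,"wz":0},
    {"tx":0,"ty":0,"tz":0,"wx":0,"wy":0,"wz":0}
  ]
}}

```text
clock: 4.02
position: [0.6342, 0.1653, 0.0113]
tcp_rot: [0.002, 0.658, 0.753, 0.002]
force: [1.1, -1.8, 7.2]
gripper_width: 0.041
grip_force: 52.9
```

{"name": "drive_tool", "arguments": {
  "commands": [
    {"tx":0,"ty":0,"tz":-1,"wx":0,"wy":0,"wz":0},
    {"tx":0,"ty":0,"tz":-2,"wx":0,"wy":0,"wz":0},
    {"tx":0,"ty":0,"tz":-3,"wx":0,"wy":0,"wz":0},
    {"tx":0,"ty":0,"tz":-3,"wx":0,"wy":0,"wz":0},
    {"tx":0,"ty":0,"tz":-2,"wx":0,"wy":0,"wz":0}
  ]
}}

```text
clock: 4.43
position: [0.6331, 0.1656, 0.1223]
tcp_rot: [0.001, 0.657, 0.753, 0.001]
force: [0.6, -0.4, -1.3]
gripper_width: 0.0408
grip_force: 52.0
```

```bash
python3 - <<'E'
from h import *
c,s=np.cos(.284),np.sin(.284); y=np.array([-s,c])
st=np.array([.5195,-.212])+y*(-.045)
plan([*st,.14],16.3,15)
w=wcam(); save('wrist','w2.png')
r=trace('wrist','long_pack_center'); print([(x['conf'],x['box']) for x in r])
if r:
  S=get_state(); p=S['position']
  for zo in(-.0075,-.0113,-.015): print(zo,fit(PACK,np.array([p[0],p[1],.14]),p[2]+zo,[w],[r[0]['pixels'].astype(np.float32)]))
E
```

```text
now [0.6331 0.1656 0.1223] w [ 0.22  0.02 -8.51] F [ 0.56 -0.4  -1.28] grip 0.0408 4.4333
 0 [-2.69 -1.05 -0.12] [ 0.01  0.   -0.57]
 1 [-2.68 -1.07 -0.12] [ 0.01  0.   -0.57]
 2 [-2.67 -1.1  -0.12] [ 0.01  0.   -0.57]
 3 [-2.66 -1.13 -0.12] [ 0.01  0.   -0.57]
 4 [-2.64 -1.15 -0.12] [ 0.01  0.   -0.57]
 5 [-2.63 -1.18 -0.12] [ 0.01  0.   -0.57]
 6 [-2.62 -1.2  -0.12] [ 0.01  0.   -0.57]
 7 [-2.61 -1.23 -0.12] [ 0.01  0.   -0.57]
 8 [-2.6  -1.26 -0.12] [ 0.01  0.   -0.57]
 9 [-2.58 -1.28 -0.12] [ 0.01  0.   -0.57]
10 [-2.57 -1.31 -0.12] [ 0.01  0.   -0.57]
11 [-2.56 -1.33 -0.12] [ 0.01  0.   -0.57]
12 [-2.55 -1.36 -0.12] [ 0.01  0.   -0.57]
13 [-2.53 -1.38 -0.12] [ 0.01  0.   -0.57]
14 [-2.52 -1.41 -0.12] [ 0.01  0.   -0.57]
[(0.96, [232.8, 180.6, 102.4, 178.9])]
-0.0075 (array([0.6337444 , 0.16983166, 0.13179099]), np.float64(0.1230185478925705))
-0.0113 (array([0.63314285, 0.16891698, 0.13468492]), np.float64(0.061134401708841324))
-0.015 (array([0.63349602, 0.16752912, 0.13231943]), np.float64(0.019152794033288956))
```

View pics/w2.png

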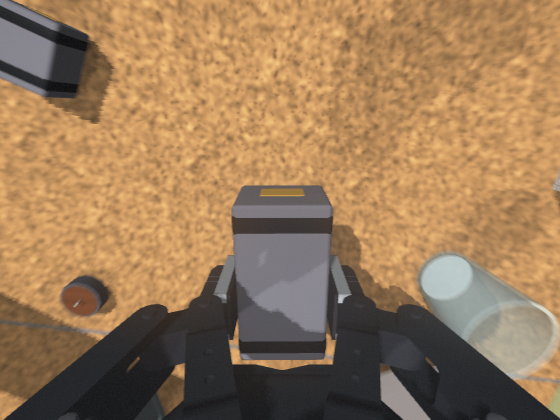

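The pack is held square in the fingers, from (233,186) to (330,358), about 2 mm ahead of the TCP. I'm carrying it over to the bay.

{"name": "drive_tool", "arguments": {
  "commands": [
    {"tx":-2.0,"ty":-0.75,"tz":-0.2,"wx":0,"wy":0,"wz":-0.6},
    {"tx":-2.7,"ty":-1.05,"tz":-0.2,"wx":0,"wy":0,"wz":-0.6},
    {"tx":-2.7,"ty":-1.1,"tz":-0.2,"wx":0,"wy":0,"wz":-0.6},
    {"tx":-2.7,"ty":-1.15,"tz":-0.2,"wx":0,"wy":0,"wz":-0.6},
    {"tx":-2.7,"ty":-1.15,"tz":-0.2,"wx":0,"wy":0,"wz":-0.6}
  ]
}}

```text
clock: 4.95
position: [0.5995, 0.0299, 0.1273]
tcp_rot: [-0.001, 0.637, 0.771, -0.001]
force: [0.1, -0.4, -1.5]
gripper_width: 0.041
grip_force: 51.9
```

{"name": "drive_tool", "arguments": {
  "commands": [
    {"tx":-2.7,"ty":-1.2,"tz":-0.2,"wx":0,"wy":0,"wz":-0.6},
    {"tx":-2.7,"ty":-1.25,"tz":-0.2,"wx":0,"wy":0,"wz":-0.6},
    {"tx":-2.7,"ty":-1.25,"tz":-0.2,"wx":0,"wy":0,"wz":-0.6},
    {"tx":-2.7,"ty":-1.3,"tz":-0.2,"wx":0,"wy":0,"wz":-0.6},
    {"tx":-2.7,"ty":-1.3,"tz":0,"wx":0,"wy":0,"wz":-0.6}
  ]
}}

```text
clock: 5.37
position: [0.5662, -0.1154, 0.1358]
tcp_rot: [-0.001, 0.617, 0.787, -0.0]
force: [0.2, -0.4, -1.0]
gripper_width: 0.0412
grip_force: 51.9
```

{"name": "drive_tool", "arguments": {
  "commands": [
    {"tx":-2.7,"ty":-1.35,"tz":0,"wx":0,"wy":0,"wz":-0.6},
    {"tx":-2.7,"ty":-1.35,"tz":0,"wx":0,"wy":0,"wz":-0.6},
    {"tx":-2.7,"ty":-1.35,"tz":0,"wx":0,"wy":0,"wz":-0.6},
    {"tx":-2.4,"ty":-1.4,"tz":0,"wx":0,"wy":0,"wz":-0.6},
    {"tx":-1.8,"ty":-1.4,"tz":0,"wx":0,"wy":0,"wz":0}
  ]
}}

```text
clock: 5.78
position: [0.5318, -0.2528, 0.1353]
tcp_rot: [-0.001, 0.601, 0.799, -0.0]
force: [-0.1, -0.5, -1.1]
gripper_width: 0.0409
grip_force: 51.9
```

```bash
python3 - <<'E'
from h import *
c,s=np.cos(.284),np.sin(.284); y=np.array([-s,c])
st=np.array([.5195,-.212])+y*(-.045)
plan([*st,.14],16.3,1)
w=wcam(); save('wrist','w3.png');save('scene','s3.png')
for l,B,z,p0 in(('bay',BASE,.01,[.5195,-.212,.284]),):
  r=trace('wrist',l); print([(x['conf'],x['box']) for x in r])
  r2=trace('scene',l); print([(x['conf'],x['box']) for x in r2])
  im=cv2.imread('pics/w3.png')
  if r: im[r[0]['pixels']]=im[r[0]['pixels']]//2+np.array([0,120,0],np.uint8)
  K,R,t=w
  def pr(P,col):
    for b in P:
      X=np.c_[p0[0]+np.cos(p0[2])*b[:,0]-np.sin(p0[2])*b[:,1],p0[1]+np.sin(p0[2])*b[:,0]+np.cos(p0[2])*b[:,1],z+b[:,2]]
      q=K@(R@X.T+t[:,None]);q=(q[:2]/q[2]).T
      for a in q: cv2.circle(im,tuple(int(v) for v in np.clip(a,-1e4,1e4)),3,col,-1)
  im0=cv2.imread('pics/w3.png'); pr(BASE,(0,0,255)); cv2.imwrite('pics/w3o.png',im)
E
```

```text
now [ 0.5318 -0.2528  0.1353] w [-0.05 -0.04 -0.14] F [-0.1  -0.49 -1.15] grip 0.0409 5.7833
 0 [-0.24 -0.03 -0.47] [-0.05 -0.04 -0.14]
[(0.79, [213.3, 1.2, 131.3, 203.3])]
[(0.65, [104.2, 172.7, 143.9, 113.6])]
```

View pics/w3o.png

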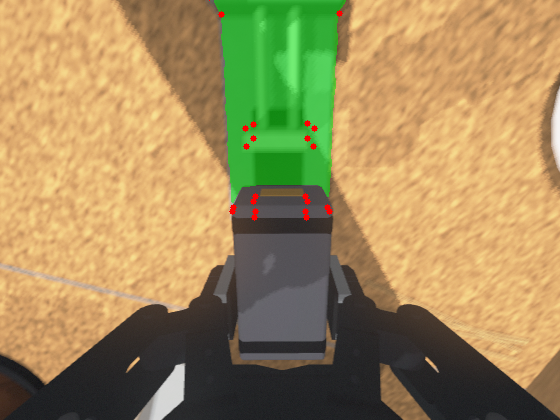

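The overlay shows the fitted bay model (red points) lying on the charger edges and the slide at about (280,140), with the pack straight in line below it. One more fit, this time from this closer view.

```bash
python3 - <<'E'
from h import *
w=wcam(); get_image('wrist'); get_image('scene')
r=trace('wrist','bay')[0]['pixels'].astype(np.float32); k=np.zeros_like(r);k[:182]=1
import h
o=h.sil; h.sil=lambda *a:[x*k for x in o(*a)]
print('base',h.fit(BASE,np.array([.5195,-.212,.284]),.01,[w],[r*k]))
h.sil=o
for row in(20,60,90,110,130,150,170): 
  c=np.nonzero(r[row])[0]; m=o(BASE,[.5195,-.212,.284],.01,[w])[0][row]; d=np.nonzero(m>.5)[0]; print(row,c[[0,-1]],d[[0,-1]])
for n in('wrist','scene'):
  for q in trace(n,'slide')[:2]:
    m=q['pixels'].astype(np.float32); C=w if n=='wrist' else cam('scene')
    print(n,q['conf'],q['box'],h.fit([BASE[3]],np.array([.5195,-.212,.284]),.01,[C],[m]))
E
```

```text
base (array([ 0.51794152, -0.20989278,  0.28480912]), np.float64(0.01279208529740572))
20 [220 335] [221 337]
60 [223 334] [223 335]
90 [224 332] [225 334]
110 [226 331] [226 333]
130 [227 330] [227 332]
150 [228 330] [229 331]
170 [229 329] [230 330]
wrist 0.91 [244.1, 6.7, 66.8, 141.2] (array([ 0.51894128, -0.2123286 ,  0.28439802]), np.float64(0.6626553535461426))
scene 0.68 [145.2, 208.6, 63.4, 43.0] (array([ 0.51581314, -0.21336306,  0.30346669]), np.float64(0.6483620405197144))
```

{"name": "drive_tool", "arguments": {
  "commands": [
    {"tx":0,"ty":-0.1,"tz":2,"wx":0,"wy":0,"wz":-0.1},
    {"tx":0,"ty":0,"tz":2.5,"wx":0,"wy":0,"wz":0},
    {"tx":0,"ty":0,"tz":2.5,"wx":0,"wy":0,"wz":0},
    {"tx":0,"ty":0,"tz":1.5,"wx":0,"wy":0,"wz":0},
    {"tx":0,"ty":0,"tz":0.7,"wx":0,"wy":0,"wz":0}
  ]
}}

```text
clock: 6.65
position: [0.5306, -0.2495, 0.0418]
tcp_rot: [-0.002, 0.599, 0.8, -0.0]
force: [-0.6, 0.5, -0.7]
gripper_width: 0.041
grip_force: 51.9
```

{"name": "drive_tool", "arguments": {
  "commands": [
    {"tx":0,"ty":0,"tz":0,"wx":0,"wy":0,"wz":0},
    {"tx":0.5,"ty":0,"tz":0,"wx":0,"wy":0,"wz":0},
    {"tx":0.5,"ty":0,"tz":0,"wx":0,"wy":0,"wz":0},
    {"tx":0.5,"ty":0,"tz":0,"wx":0,"wy":0,"wz":0},
    {"tx":0.5,"ty":0,"tz":0,"wx":0,"wy":0,"wz":0}
  ]
}}

```text
clock: 7.07
position: [0.5273, -0.233, 0.0458]
tcp_rot: [0.002, 0.6, 0.8, -0.0]
force: [2.2, -5.6, -1.9]
gripper_width: 0.0414
grip_force: 51.7
```

```bash
cat >> h.py <<'E'
def bay():
    s=get_state(); d=s['position']-np.array([.5187,-.2115,.01]); c,n=np.cos(.2845),np.sin(.2845); f=s['force']
    print('bay xyz mm',(1e3*np.array([c*d[0]+n*d[1],-n*d[0]+c*d[1],d[2]])).round(1),'F',np.round([c*f[0]+n*f[1],-n*f[0]+c*f[1],f[2]],1),s['clock'])
E
python3 - <<'E'
from h import *
bay(); plan([.5,-.2,.04],16.3,0)
E
```

```text
bay xyz mm [  2.2 -23.   35.8] F [ 0.6 -6.  -1.9] 7.0667
now [ 0.5273 -0.233   0.0458] w [ 0.13  0.23 -0.02] F [ 2.23 -5.64 -1.9 ] grip 0.0414 7.0667
```

{"name": "drive_tool", "arguments": {
  "commands": [
    {"tx":0.5,"ty":-0.1,"tz":0.1,"wx":0,"wy":0,"wz":0},
    {"tx":0.6,"ty":-0.1,"tz":0.1,"wx":0,"wy":0,"wz":0},
    {"tx":0.6,"ty":0,"tz":0,"wx":0,"wy":0,"wz":0},
    {"tx":0.6,"ty":0,"tz":0,"wx":0,"wy":0,"wz":0},
    {"tx":0.4,"ty":0,"tz":0,"wx":0,"wy":0,"wz":0}
  ]
}}

```text
clock: 7.48
position: [0.5184, -0.2078, 0.0439]
tcp_rot: [0.003, 0.6, 0.8, 0.0]
force: [1.8, -6.3, -0.8]
gripper_width: 0.0412
grip_force: 52.1
```

{"name": "drive_tool", "arguments": {
  "commands": [
    {"tx":0,"ty":0,"tz":0,"wx":0,"wy":0,"wz":0},
    {"tx":0,"ty":0,"tz":0,"wx":0,"wy":0,"wz":0},
    {"tx":0,"ty":0,"tz":0,"wx":0,"wy":0,"wz":0},
    {"tx":0,"ty":0,"tz":0,"wx":0,"wy":0,"wz":0},
    {"tx":0,"ty":0,"tz":0,"wx":0,"wy":0,"wz":0}
  ]
}}

```text
clock: 7.9
position: [0.5183, -0.2079, 0.0439]
tcp_rot: [0.003, 0.6, 0.8, 0.0]
force: [1.8, -4.1, 0.5]
gripper_width: 0.0414
grip_force: 52.1
```

```bash
python3 - <<'E'
from h import *
bay(); plan([.5,-.2,.04],16.3,0)
w=wcam();p=get_state()['position']
a=save('wrist','w4.png');b=save('scene','s4.png')
r=trace('wrist','long_pack_center')
if r:
  for zo in(-.0113,-.013,-.015): print(zo,fit(PACK,np.array([p[0],p[1],.2845]),p[2]+zo,[w],[r[0]['pixels'].astype(np.float32)]))
im=np.hstack([cv2.resize(b[130:330,60:310],(500,400)),a[:400,140:420]]);cv2.imwrite('pics/c4.png',im[:,:,::-1])
E
```

```text
bay xyz mm [ 0.7  3.6 33.9] F [ 0.6 -4.4  0.5] 7.9
now [ 0.5183 -0.2079  0.0439] w [ 0.19  0.22 -0.04] F [ 1.83 -4.06  0.48] grip 0.0414 7.9
-0.0113 (array([ 0.51965595, -0.21110804,  0.28017006]), np.float64(0.14939559996128082))
-0.013 (array([ 0.51971527, -0.21099482,  0.28246085]), np.float64(0.12537074089050293))
-0.015 (array([ 0.51996573, -0.21180911,  0.28293542]), np.float64(0.10558784008026123))
```

View pics/c4.png

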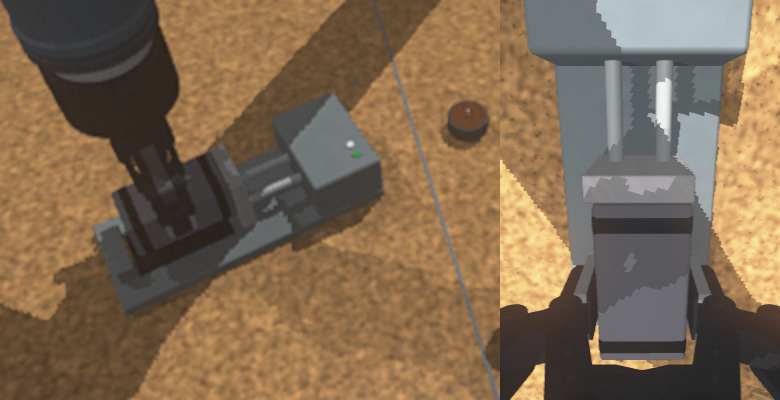

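The pack end is against the slide (right crop, (640,200)), which has been pushed back about 34 mm. The rear end clears the stop in the left crop, so I'm lowering it.

{"name": "drive_tool", "arguments": {
  "commands": [
    {"tx":0,"ty":-0.05,"tz":0.4,"wx":0,"wy":0,"wz":0},
    {"tx":0,"ty":0,"tz":0.5,"wx":0,"wy":0,"wz":0},
    {"tx":0,"ty":0,"tz":0.4,"wx":0,"wy":0,"wz":0},
    {"tx":0,"ty":0,"tz":0.3,"wx":0,"wy":0,"wz":0},
    {"tx":0,"ty":0,"tz":0.1,"wx":0,"wy":0,"wz":0}
  ]
}}

```text
clock: 8.47
position: [0.517, -0.2078, 0.0258]
tcp_rot: [0.001, 0.6, 0.8, -0.0]
force: [1.9, -5.1, 1.1]
gripper_width: 0.0413
grip_force: 52.2
```

{"name": "drive_tool", "arguments": {
  "commands": [
    {"tx":0,"ty":0,"tz":0.1,"wx":0,"wy":0,"wz":0},
    {"tx":0,"ty":0,"tz":0,"wx":0,"wy":0,"wz":0},
    {"tx":0,"ty":0,"tz":0,"wx":0,"wy":0,"wz":0},
    {"tx":0,"ty":0,"tz":0,"wx":0,"wy":0,"wz":0},
    {"tx":0,"ty":0,"tz":0,"wx":0,"wy":0,"wz":0}
  ]
}}

```text
clock: 8.88
position: [0.517, -0.2078, 0.025]
tcp_rot: [0.001, 0.6, 0.8, -0.0]
force: [1.7, -6.0, -1.7]
gripper_width: 0.0409
grip_force: 52.1
```

```bash
python3 - <<'E'
from h import *
bay(); plan([.5,-.2,.04],16.3,0)
E
```

```text
bay xyz mm [-0.6  4.1 15. ] F [-0.1 -6.2 -1.7] 8.8833
now [ 0.517  -0.2078  0.025 ] w [ 0.09  0.14 -0.04] F [ 1.66 -6.02 -1.67] grip 0.0409 8.8833
```

{"name": "drive_tool", "arguments": {
  "commands": [
    {"tx":0,"ty":0,"tz":0.1,"wx":0,"wy":0,"wz":0},
    {"tx":0,"ty":0,"tz":0.05,"wx":0,"wy":0,"wz":0},
    {"tx":-0.15,"ty":0.05,"tz":0,"wx":0,"wy":0,"wz":0},
    {"tx":-0.15,"ty":0,"tz":0,"wx":0,"wy":0,"wz":0},
    {"tx":-0.1,"ty":0,"tz":0,"wx":0,"wy":0,"wz":0}
  ]
}}

```text
clock: 9.3
position: [0.5181, -0.2111, 0.0233]
tcp_rot: [0.001, 0.6, 0.8, -0.0]
force: [1.7, -3.2, 0.2]
gripper_width: 0.0413
grip_force: 52.2
```

{"name": "drive_tool", "arguments": {
  "commands": [
    {"tx":-0.1,"ty":0,"tz":0,"wx":0,"wy":0,"wz":0},
    {"tx":0,"ty":0,"tz":0,"wx":0,"wy":0,"wz":0},
    {"tx":0,"ty":0,"tz":0,"wx":0,"wy":0,"wz":0},
    {"tx":0,"ty":0,"tz":0,"wx":0,"wy":0,"wz":0},
    {"tx":0,"ty":0,"tz":0,"wx":0,"wy":0,"wz":0}
  ]
}}

```text
clock: 9.72
position: [0.5184, -0.2119, 0.023]
tcp_rot: [0.0, 0.6, 0.8, -0.0]
force: [1.2, -5.4, 1.7]
gripper_width: 0.0412
grip_force: 52.2
```

```bash
python3 - <<'E'
from h import *
bay(); plan([.5,-.2,.04],16.3,0)
a=save('wrist','w5.png');b=save('scene','s5.png')
im=np.hstack([cv2.resize(b[130:330,60:310],(500,400)),a[:400,140:420]]);cv2.imwrite('pics/c5.png',im[:,:,::-1])
E
```

```text
bay xyz mm [-0.4 -0.3 13. ] F [-0.4 -5.5  1.7] 9.7167
now [ 0.5184 -0.2119  0.023 ] w [ 0.03  0.04 -0.04] F [ 1.17 -5.4   1.67] grip 0.0412 9.7167
```

View pics/c5.png

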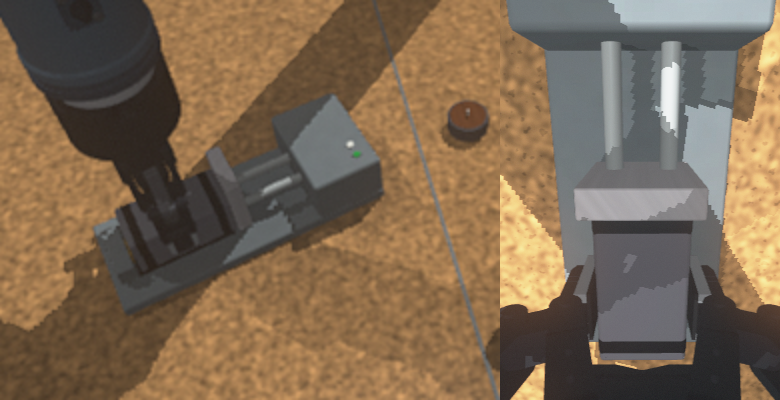

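The pack sits just above the floor, in line with the bay and close to the stop. I'm inching down and back while watching the force.

{"name": "drive_tool", "arguments": {
  "commands": [
    {"tx":0,"ty":0.03,"tz":0.1,"wx":0,"wy":0,"wz":0},
    {"tx":-0.1,"ty":0,"tz":0,"wx":0,"wy":0,"wz":0},
    {"tx":0,"ty":0,"tz":0,"wx":0,"wy":0,"wz":0},
    {"tx":0,"ty":0,"tz":0,"wx":0,"wy":0,"wz":0},
    {"tx":0,"ty":0,"tz":0,"wx":0,"wy":0,"wz":0}
  ]
}}

```text
clock: 10.23
position: [0.5188, -0.2126, 0.0218]
tcp_rot: [0.0, 0.6, 0.8, 0.0]
force: [1.5, -3.7, 0.2]
gripper_width: 0.0413
grip_force: 52.1
```

{"name": "drive_tool", "arguments": {
  "commands": [
    {"tx":0,"ty":0,"tz":0.05,"wx":0,"wy":0,"wz":0},
    {"tx":-0.1,"ty":0,"tz":0,"wx":0,"wy":0,"wz":0},
    {"tx":0,"ty":0,"tz":0,"wx":0,"wy":0,"wz":0},
    {"tx":0,"ty":0,"tz":0,"wx":0,"wy":0,"wz":0},
    {"tx":0,"ty":0,"tz":0,"wx":0,"wy":0,"wz":0}
  ]
}}

```text
clock: 10.65
position: [0.519, -0.2134, 0.0213]
tcp_rot: [0.0, 0.6, 0.8, 0.0]
force: [1.4, -3.9, -0.5]
gripper_width: 0.041
grip_force: 52.1
```

```bash
python3 - <<'E'
from h import *
bay(); plan([.5,-.2,.04],16.3,0)
E
```

```text
bay xyz mm [-0.2 -1.9 11.3] F [ 0.2 -4.2 -0.5] 10.65
now [ 0.519  -0.2134  0.0213] w [ 0.01 -0.   -0.03] F [ 1.36 -3.93 -0.52] grip 0.041 10.65
```

{"name": "drive_tool", "arguments": {
  "commands": [
    {"tx":0,"ty":0,"tz":0.1,"wx":0,"wy":0,"wz":0},
    {"tx":0,"ty":0,"tz":0,"wx":0,"wy":0,"wz":0},
    {"tx":0,"ty":0,"tz":0,"wx":0,"wy":0,"wz":0},
    {"tx":0,"ty":0,"tz":0,"wx":0,"wy":0,"wz":0},
    {"tx":0,"ty":0,"tz":0,"wx":0,"wy":0,"wz":0}
  ]
}}

```text
clock: 11.07
position: [0.519, -0.2134, 0.0213]
tcp_rot: [0.0, 0.6, 0.8, 0.0]
force: [-1.7, -1.6, 8.1]
gripper_width: 0.041
grip_force: 53.1
```

{"name": "drive_tool", "arguments": {
  "commands": [
    {"tx":-0.1,"ty":0,"tz":0.05,"wx":0,"wy":0,"wz":0},
    {"tx":0,"ty":0,"tz":0,"wx":0,"wy":0,"wz":0},
    {"tx":0,"ty":0,"tz":0,"wx":0,"wy":0,"wz":0},
    {"tx":0,"ty":0,"tz":0,"wx":0,"wy":0,"wz":0},
    {"tx":0,"ty":0,"tz":0,"wx":0,"wy":0,"wz":0}
  ]
}}

```text
clock: 11.48
position: [0.5191, -0.2133, 0.0213]
tcp_rot: [-0.0, 0.6, 0.8, 0.0]
force: [-2.9, 1.1, 14.2]
gripper_width: 0.0409
grip_force: 53.8
```

```bash
python3 - <<'E'
from h import *
bay(); plan([.5,-.2,.04],16.3,0)
E
```

```text
bay xyz mm [-0.2 -1.9 11.3] F [-2.5  1.9 14.2] 11.4833
now [ 0.5191 -0.2133  0.0213] w [ 0.02 -0.06 -0.02] F [-2.89  1.09 14.21] grip 0.0409 11.4833
```

On the floor (Fz 14 N) and against the stop. I'll relax the downward push, then open.

{"name": "drive_tool", "arguments": {
  "commands": [
    {"tx":0,"ty":0,"tz":-0.1,"wx":0,"wy":0,"wz":0},
    {"tx":0,"ty":0,"tz":0,"wx":0,"wy":0,"wz":0},
    {"tx":0,"ty":0,"tz":0,"wx":0,"wy":0,"wz":0},
    {"tx":0,"ty":0,"tz":0,"wx":0,"wy":0,"wz":0},
    {"tx":0,"ty":0,"tz":0,"wx":0,"wy":0,"wz":0}
  ]
}}

```text
clock: 11.9
position: [0.5192, -0.214, 0.0213]
tcp_rot: [-0.0, 0.6, 0.8, 0.0]
force: [-0.4, -1.0, 7.0]
gripper_width: 0.0411
grip_force: 53.1
```

{"name": "drive_tool", "arguments": {
  "commands": [
    {"tx":0,"ty":0,"tz":0,"wx":0,"wy":0,"wz":0},
    {"tx":0,"ty":0,"tz":0,"wx":0,"wy":0,"wz":0},
    {"tx":0,"ty":0,"tz":0,"wx":0,"wy":0,"wz":0},
    {"tx":0,"ty":0,"tz":0,"wx":0,"wy":0,"wz":0},
    {"tx":0,"ty":0,"tz":0,"wx":0,"wy":0,"wz":0}
  ],
  "fingers": 0
}}

```text
clock: 12.32
position: [0.5188, -0.2139, 0.0203]
tcp_rot: [-0.001, 0.6, 0.8, 0.0]
force: [-0.5, -0.2, -0.6]
gripper_width: 0.0853
grip_force: 0.0
```

{"name": "drive_tool", "arguments": {
  "commands": [
    {"tx":0,"ty":0,"tz":0,"wx":0,"wy":0,"wz":0},
    {"tx":0,"ty":0,"tz":-1,"wx":0,"wy":0,"wz":0},
    {"tx":0,"ty":0,"tz":-2,"wx":0,"wy":0,"wz":0},
    {"tx":0,"ty":0,"tz":-3,"wx":0,"wy":0,"wz":0},
    {"tx":0,"ty":0,"tz":-3,"wx":0,"wy":0,"wz":0}
  ]
}}

```text
clock: 12.73
position: [0.5185, -0.2139, 0.1117]
tcp_rot: [-0.001, 0.6, 0.8, -0.0]
force: [0.6, -0.4, -0.7]
gripper_width: 0.0852
grip_force: 0.0
```

{"name": "drive_tool", "arguments": {
  "commands": [
    {"tx":-2,"ty":0,"tz":-3,"wx":0,"wy":0,"wz":0},
    {"tx":-3,"ty":0,"tz":-2,"wx":0,"wy":0,"wz":0},
    {"tx":-3,"ty":0,"tz":0,"wx":0,"wy":0,"wz":0},
    {"tx":0,"ty":0,"tz":0,"wx":0,"wy":0,"wz":0},
    {"tx":0,"ty":0,"tz":0,"wx":0,"wy":0,"wz":0}
  ]
}}

```text
clock: 13.15
position: [0.5417, -0.2926, 0.1616]
tcp_rot: [0.001, 0.601, 0.799, -0.0]
force: [-0.9, 0.3, -0.4]
gripper_width: 0.0857
grip_force: 0.0
```

```bash
python3 - <<'E'
from h import *
bay()
w=wcam();a=save('wrist','w6.png');b=save('scene','s6.png')
for n,C in(('wrist',w),('scene',cam('scene'))):
  r=trace(n,'long_pack_center')
  if r: print(n,r[0]['conf'],fit(PACK,np.array([.5187,-.2115,.2845]),.01,[C],[r[0]['pixels'].astype(np.float32)]))
im=np.hstack([cv2.resize(b[130:330,60:310],(500,400)),a[:400,140:420]]);cv2.imwrite('pics/c6.png',im[:,:,::-1])
E
```

```text
bay xyz mm [ -0.7 -84.3 151.6] F [-0.8  0.5 -0.4] 13.15
wrist 0.68 (array([ 0.51921499, -0.21282937,  0.28728662]), np.float64(0.028864288702607155))
scene 0.96 (array([ 0.51885899, -0.21218986,  0.28955609]), np.float64(0.0641484260559082))
```

View pics/c6.png

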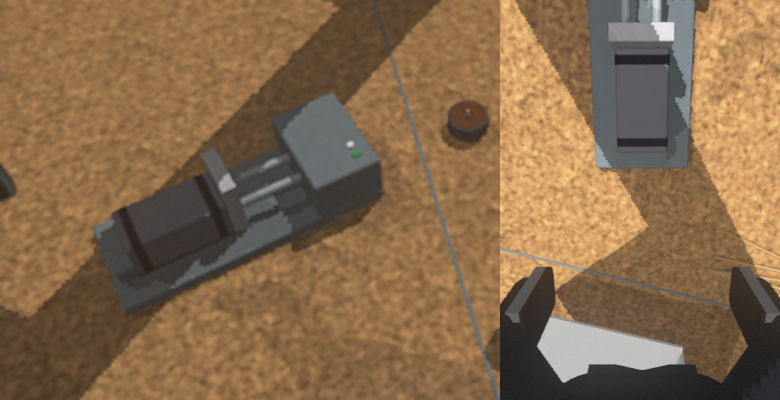

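The pack lies flat on the bay floor, in line with the bay and held between the slide and the stop. The fit is within about 1 mm and 0.3°, and the gripper is clear, so I'm handing it in.

```bash
python3 -c "
from cell import *
print(hand_in())"
```

```text
the job is handed in; nothing more can be done
None
```

The long pack is in the charger, flat on the bay floor and in line with it, with the slide holding it against the stop; the short pack was left alone, and the job was handed in at about 13 s.

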